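# Clear the saucer and draw the organiser drawer out to its stop

### The arm

A 7-joint arm with a two-finger parallel gripper is mounted at the origin on the work surface. World frame = base frame: x ahead of the robot, y to its left, z up, the work surface at z = 0. Lengths are in mm, angles in rad, forces in N, time in s.
With the tool pointing down it reaches from about 400 to 850 mm from the base axis. Payload 4.5 kg.
Tool frame: the origin (TCP) lies midway between the tips of the shut fingers; the grasp point (between the pads) lies 19 mm behind it; z points along the fingers, y is the direction in which the jaws open and shut (so a half turn about z gives the same grasp; the last joint's range is limited). The gripper opens to 85 mm and grips with 20 to 120 N. Pads are 22 mm wide; open, the fingers measure 114 mm over their backs; the gripper's body (76 mm by 85 mm) begins 54 mm behind the grasp point. The pads swing forward as they close: fully open they stand 13 mm farther back than shut.
Start: joints at [1.206, 0.689, -0.195, 1.565, 0.157, 0.902, -0.215], TCP at [242.726, -575.967, 231.317] pointing down, gripper open.
Joint ranges: [-3.01, 3.01], [-0.46, 2.08], [-1.47, 1.51], [0.13, 2.56], [-1, 4.14], [0.04, 2.09], [-2.66, 2.66]. Speed limits (rad/s): [2.57, 2.57, 3.14, 3.14, 3.14, 3.14, 3.14].

### API

Orientations are given as a rotation vector (axis times angle).
In Python, from station import * gives the robot as it stands.
- The arm moves only by the shell command python3 -m pendant 'ROWS' [FORCE]. ROWS is a JSON object of lists of equal length, an entry for each row: "travel": the shift along the tool's x, y, z in m, a list of three; "angular": the turn, a rotation vector about the tool's x, y, z in degrees, a list of three; "gripper": the finger opening in m, from 0 to 0.0854. In form: {"travel": [[tx, ty, tz], ...], "angular": [[rx, ry, rz], ...], "gripper": [gripper, ...]}. A call has exactly 8 rows; each row shifts and turns the pose as measured when the row begins, along the tool's axes as they then stand; what a row does not reach is not made up. A row lasts 1/8 s, in which the tool goes at most 62.5 mm and 10.7 degrees, less where a joint would pass 70% of its speed; a pose out of reach is approached as far as the arm can. A call is refused whole if a number of a shift passes 0.0625 or a number of a turn 10.7, either way. A call with a gripper value outside its range is refused whole. The fingers move at their own pace and stop on an object; FORCE is the grip in N (left out, the last holds). Time passes only in rows, so rows that do not move let the fingers close, or fill a call up. It gives the time, the measured TCP pose, the force and the opening at its end, in the units of the state.
- read_state(): the state, without advancing time (a new reading comes with each control period).
- snapshot(name): name is "scene" or "top" or "wrist"; returns a dict with "frame" (400x640x3 uint8, red, green, blue), "fx", "fy", "cx", "cy" (pixels), "T" (4x4, takes a point from camera to world coordinates). Camera axes: x right, y up, looking along -z (the intrinsics and any distortion apply to the point x, -y, -z); pixel columns grow to the right and rows downward; lengths in mm; the calibration is good to about 2 mm. A picture is of the moment at which its call begins. There is no depth.
- job_done(): hands the job in, once; it reports no verdict.
The state is a dict: "time_s": time; "qpos": joint angles; "joint_velocities": joint speeds; "effort": joint torques, N m; "eef_pos": TCP position; "tcp_rot": TCP orientation; "ft_force": force on the tool from outside, world axes, zero at the start; "moment": the same for the moment, N m; "grip_width": finger opening in mm.
Only numpy, scipy, OpenCV 4.12 (cv2) and the standard library are available. Lean on these libraries where they do the work, as an engineer would, in place of code of your own. Each camera call takes 0.05 s, during which the arm holds its last target.

### The job

Bring the little tins at the back of the organiser's half-open drawer into reach: first push the terracotta saucer aside along the sill until it stands wholly out of the drawer's path, then hook a fingertip behind the lip of the drawer front and draw the drawer gently all the way out to its stop. Only push and pull with the fingertips: pinch, lift or tip nothing, and leave all the other things where they stand.

Things in the scene. Friction and masses are not known exactly. Their poses are not given: they have to be found in the camera images.
- organiser: White plastic organiser, fixed on the sill: 180 mm deep (its x), 140 mm wide (its y), flat top 70 mm above the sill, a 35 mm higher open caddy on its rear 70 mm (plant markers stand in it, to 185 mm). Origin: centre of its underside. Its -x axis is the way the drawer comes out; front face at x = -90 mm. Drawer fully out, the drawer's front fills y = +-62 mm as far as x = -242 mm.
- drawer (a joint): How far the green-blue drawer is out, in m: 0 shut, 0.14 against its stop; starts 0.060 to 0.085. It slides along the organiser's -x with about 1 to 2 N of friction and stays where left. Inside, open from above and empty from the lip back to a partition 83 mm behind it: floor 9 mm and side walls' top 48 mm above the sill, walls at y = +-55 mm. Behind the partition: six tins, part of the drawer.
- drawer_lip (a point): Middle of the inner (rear) top edge of the drawer front's lip, 60 mm above the sill; moves with the drawer, axes parallel to the organiser's. Front panel and lip: 124 mm wide (y), at most 12 mm thick, all on the -x side of this point, from 6 to 60 mm above the sill. The organiser's 70 mm high front face stands as far behind (+x) this point as the drawer is out.
- saucer: Terracotta plant saucer, empty, loose, about 0.14 kg: round, 100 mm across the rim, 82 mm across the foot, 22 mm high, wall 5 mm. Origin: centre of its underside. Starts on the sill just in front of the drawer. It is out of the drawer's path when its centre lies more than 113 mm to either side of the organiser's middle line (organiser's y), or beyond x = -294 mm in the organiser's frame.
- shaker: Glass salt shaker with a steel top, loose, standing: 43 mm across, 85 mm high; origin at the centre of its underside. To be left alone.
- peg: Wooden clothes peg lying on the sill, loose: 74 mm along its x, 17 mm wide, 13 mm high; origin at the middle of its underside. To be left alone.
- infuser: Stainless tea infuser ball, 48 mm across, sitting in its white drip cup (60 mm across), one loose piece 65 mm high; origin at the centre of the underside. To be left alone.
- mug: Blue ceramic mug, loose: 72 mm across, 78 mm high, handle to its +y side; origin at the centre of its underside. To be left alone.
- spoon: Steel teaspoon lying on the sill, loose, 135 mm along its x; origin at the middle of its underside. To be left alone.
Not all that is in view belongs to the job. Several things have the shape of the organiser; the one meant has the colours described above.

How it is judged (in metres and radians):
On the way, in this order (a step that is already met when the one before it is completed fails the run):
1. the saucer stands wholly out of the drawer's path while the drawer is still about half open ((y of saucer in the frame of organiser above 0.113 m or y of saucer in the frame of organiser below -0.113 m or x of saucer in the frame of organiser below -0.294 m) and value of joint drawer below 0.105 m), for 0.2 s.
2. the drawer is drawn out to its stop (value of joint drawer above 0.132 m), for 0.2 s.
At the end, for the whole second after the job is handed in: The drawer is within 8 mm of its stop (joint above 0.132 of 0.140 m) and at rest; the saucer lies flat on the sill, at rest, wholly outside the drawer's path (its centre more than 113 mm to either side of the organiser's middle line, or more than 294 mm in front of the organiser's centre) (value of joint drawer above 0.132 m and (y of saucer in the frame of organiser above 0.113 m or y of saucer in the frame of organiser below -0.113 m or x of saucer in the frame of organiser below -0.294 m) and height (world z) of saucer between -0.004 and 0.004 m and angle between saucer's own z axis and vertical below 0.06 rad and linear speed of saucer below 0.01 m/s and velocity of joint drawer between -0.01 and 0.01 m/s); the robot touches nothing.
It fails at once if the drawer is drawn out while the saucer still stands in its path (value of joint drawer above 0.11 m and not (y of saucer in the frame of organiser above 0.113 m or y of saucer in the frame of organiser below -0.113 m or x of saucer in the frame of organiser below -0.294 m)).
It fails at once if the saucer is lifted, tipped, pinched or pressed hard (over 15 N) (height (world z) of saucer above 0.008 m or angle between saucer's own z axis and vertical above 0.2 rad or contact force between the fingers and saucer above 15 N).
It fails at once if the drawer is pinched or wrenched (over 35 N) or jerked (faster than 0.4 m/s) (contact force between the fingers and drawer above 35 N or velocity of joint drawer above 0.4 m/s).
It fails at once if another thing is shifted by more than 12 mm or tipped (distance of any of shaker, peg, infuser, mug, spoon from where it was at the start of the episode above 0.012 m or angle between any of shaker, infuser, mug's own z axis and vertical above 0.2 rad).
It also fails if it takes over 51 s, if anything falls off the work surface, if the arm or the gripper's body presses on something with over 40 N, if the wrist force passes 120 N, or if a joint passes its speed limit or range.

## Working session

There is one attempt and no reset: what is moved stays moved. The work goes in short steps, Python scripts to look and compute and a shell command to move; the robot and the scene stay as the last step left them, time stands still between calls to the robot, and variables do not carry over. Pictures are saved under pics/ and viewed, and the job is handed in when it is done.

```bash
mkdir -p pics; ls; python3 - <<'E'
from station import *
import cv2
for n in ["scene","top","wrist"]:
    s=snapshot(n); cv2.imwrite(f"pics/{n}0.png",s["frame"][:,:,::-1])
    print(n,s["fx"],s["fy"],s["cx"],s["cy"],[k for k in s]); print(s["T"])
print(read_state())
E
```

```text
pics
scene 513.1184582510848 513.1184582510848 316.84709629917774 206.46005469692395 ['frame', 'fx', 'fy', 'cx', 'cy', 'T']
[[-7.08755670e-01 -5.35508330e-01  4.59234394e-01  1.11889236e+03]
 [ 7.05398618e-01 -5.29812640e-01  4.70862354e-01  4.79972514e+02]
 [-8.84252619e-03  6.57669670e-01  7.53254549e-01  9.38997584e+02]
 [ 0.00000000e+00  0.00000000e+00  0.00000000e+00  1.00000000e+00]]
top 384.3198828183845 384.3198828183845 323.41162694141957 190.96564342777162 ['frame', 'fx', 'fy', 'cx', 'cy', 'T']
[[-1.77810790e-02  9.77663387e-01 -2.09423339e-01  4.31074138e+02]
 [-9.99841324e-01 -1.71609640e-02  4.77793644e-03 -4.43335810e+01]
 [ 1.07730715e-03  2.09475065e-01  9.77813396e-01  9.13071860e+02]
 [ 0.00000000e+00  0.00000000e+00  0.00000000e+00  1.00000000e+00]]
wrist 317.9926670766472 317.9926670766472 323.38883541742547 199.18800522831177 ['frame', 'fx', 'fy', 'cx', 'cy', 'T']
[[ 3.88669227e-01  8.72694224e-01  2.95535148e-01  3.18296233e+02]
 [-9.21376019e-01  3.68678856e-01  1.23053376e-01 -5.43720018e+02]
 [-1.56958922e-03 -3.20126058e-01  9.47373655e-01  3.73089017e+02]
 [ 0.00000000e+00  0.00000000e+00  0.00000000e+00  1.00000000e+00]]
{'time_s': 0.15, 'qpos': array([ 1.20577247,  0.68980958, -0.19452179,  1.56609851,  0.15728967,
        0.90250774, -0.21510708]), 'joint_velocities': array([ 0.00106518, -0.00250016,  0.00117828, -0.00187269,  0.00072895,
       -0.00084039, -0.00035951]), 'effort': array([-1.57584975e-03, -5.39929819e+01, -1.26849957e+00, -1.58718002e+01,
        9.23429296e-03,  6.45349093e-03, -2.65536738e-05]), 'eef_pos': array([ 242.48129678, -575.50526979,  230.6585034 ]), 'tcp_rot': array([-3.07796603e+00, -6.22125251e-01,  5.99828125e-04]), 'ft_force': array([0.16267343, 0.22190831, 0.34027824]), 'moment': array([ 0.0242523 , -0.03649062, -0.00102405]), 'grip_width': 85.50968880577035}
```

View pics/scene0.png

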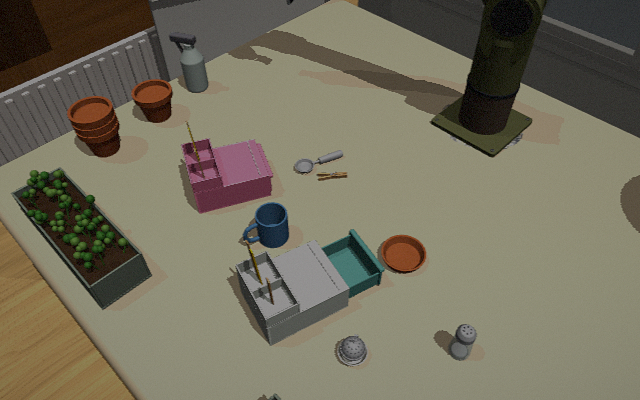

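View pics/top0.png

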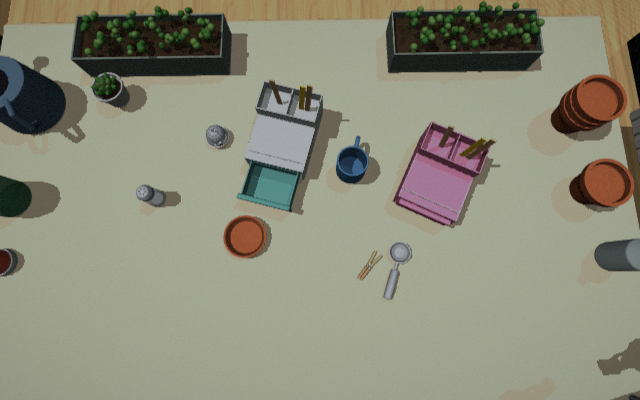

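View pics/wrist0.png

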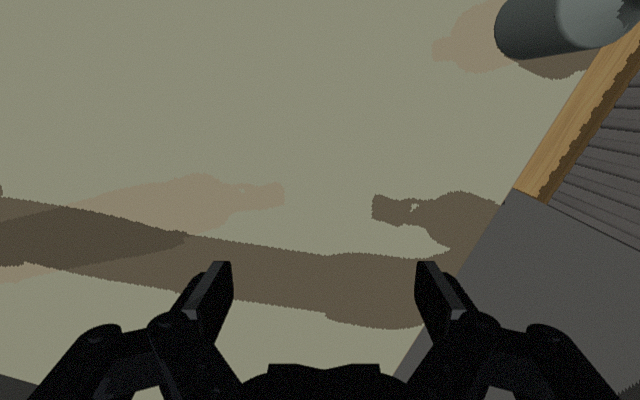

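The top view shows the white organiser around (285,140), with its teal drawer coming out toward (265,205). The saucer is at (245,237), the shaker at (150,195), the infuser at (216,135), the mug at (352,163) and the peg at (370,265). I'll enlarge it.

```bash
python3 - <<'E'
import cv2
a=cv2.imread("pics/top0.png")[70:270,130:390]; cv2.imwrite("pics/topc.png",cv2.resize(a,(780,600),interpolation=cv2.INTER_CUBIC))
a=cv2.imread("pics/scene0.png")[220:370,230:480]; cv2.imwrite("pics/scenec.png",cv2.resize(a,(800,480),interpolation=cv2.INTER_CUBIC))
E
cat > h.py <<'E'
from station import *
import numpy as np, cv2
def ray(s,u,v):
    T=s["T"]; d=T[:3,:3]@np.array([(u-s["cx"])/s["fx"],-(v-s["cy"])/s["fy"],-1]); return T[:3,3],d
def at(s,u,v,z):
    o,d=ray(s,u,v); return o+d*(z-o[2])/d[2]
def proj(s,p):
    T=s["T"]; c=T[:3,:3].T@(np.asarray(p,float)-T[:3,3]); return np.array([s["cx"]+s["fx"]*c[0]/-c[2], s["cy"]-s["fy"]*c[1]/-c[2]])
E
```

```text
(no output)
```

View pics/topc.png

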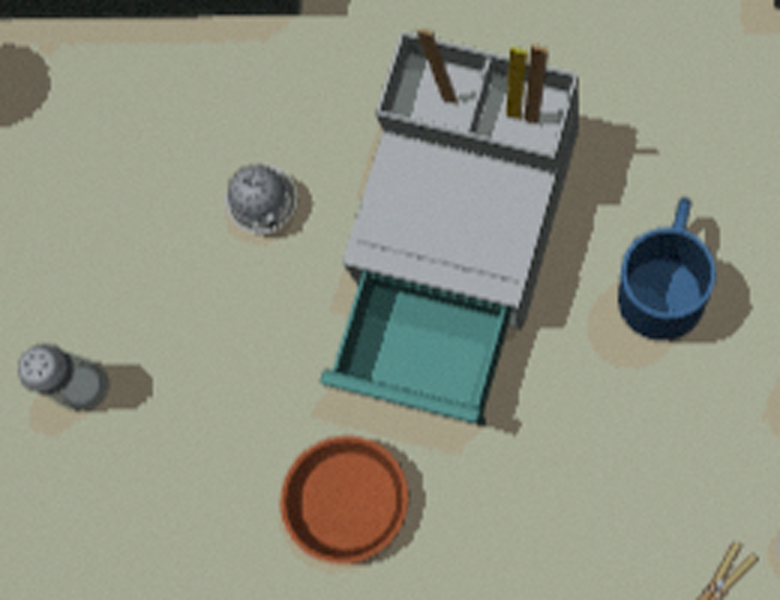

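View pics/scenec.png

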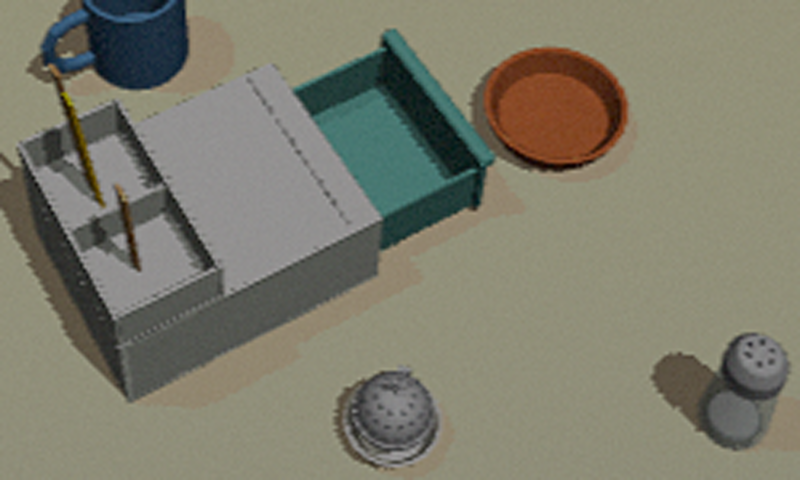

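```bash
python3 - <<'E'
from h import *
np.set_printoptions(precision=1,suppress=True)
t=snapshot("top"); s=snapshot("scene")
T=lambda u,v,z:at(t,130+u/3,70+v/3,z)[:2]
S=lambda u,v,z:at(s,230+u/3.2,220+v/3.2,z)[:2]
FL,FR=T(346,266,70),T(521,306,70); print("top front",FL,FR,np.linalg.norm(FL-FR))
fR,fL=S(275,66,70),S(381,219,70); print("scene front",fL,fR,np.linalg.norm(fL-fR))
print("top lip rear",T(328,373,60),T(488,408,60)); print("scene lip rear R,L",S(386,38,60),S(484,164,60))
print("saucer",T(345,500,22),S(556,106,22), "edges",T(281,500,22),T(409,500,22),T(345,437,22),T(345,563,22))
print("shaker",T(85,388,0),S(733,415,10)); print("infuser",T(258,195,40),S(395,415,40)); print("mug",T(668,268,78)); print("peg",T(730,575,6))
E
```

```text
top front [690.2 128.5] [656.4  -4.5] 137.21819563850354
scene front [695.8 134. ] [658.4   3.7] 135.5707597686094
top lip rear [609.3 142.1] [580.4  21.3]
scene lip rear R,L [583.1  34.9] [614.4 148.9]
saucer [517.1 134.5] [521.6 138.6] edges [517.9 183.8] [516.2  85.2] [566.1 135.7] [469.2 133.3]
shaker [613.  350.6] [618.2 353.9]
infuser [759.8 206.4] [773.4 218.5]
mug [ 681.9 -115.9]
peg [ 455.4 -161.7]
```

```bash
cat >> h.py <<'E'
from scipy.spatial.transform import Rotation as Ro
A=np.radians(-15.2); XO=np.array([np.cos(A),np.sin(A)]); YO=np.array([-np.sin(A),np.cos(A)]); O=np.array([762,41.8])
def org2w(x,y): return O+x*XO+y*YO
def w2org(p): d=np.asarray(p)[:2]-O; return np.array([d@XO,d@YO])
def go(x,y,z,yaw=None,n=8):
    """rows in tool axes for a straight path; yaw = world heading of tool x (deg), pointing down"""
    st=read_state(); R=Ro.from_rotvec(st["tcp_rot"]); p=st["eef_pos"]
    h=np.degrees(A)+90 if yaw is None else yaw; h=np.radians(h)
    Rt=Ro.from_matrix(np.array([[np.cos(h),np.sin(h),0],[np.sin(h),-np.cos(h),0],[0,0,-1]]).T.T)
    d=(np.array([x,y,z])-p)/n/1000; r=(R.inv()*Rt).as_rotvec(); 
    for i in range(n):
        Ri=R*Ro.from_rotvec(r*i/n); print(np.round(Ri.inv().apply(d),4).tolist())
    print("turn/row",np.round(np.degrees(r/n),2),"dist",np.linalg.norm(d)*n*1000, "org",w2org(p),"p",p)
E
python3 - <<'E'
from h import *
w=org2w(-259,-55); print(w); go(*w,150,n=16)
E
```

```text
[497.64032311  56.63109007]
[0.03, -0.0302, 0.0051]
[0.0317, -0.0285, 0.0051]
[0.0333, -0.0266, 0.0051]
[0.0347, -0.0247, 0.0051]
[0.0361, -0.0227, 0.0051]
[0.0373, -0.0206, 0.0051]
[0.0384, -0.0185, 0.0051]
[0.0394, -0.0163, 0.0051]
[0.0402, -0.014, 0.0051]
[0.041, -0.0117, 0.0051]
[0.0416, -0.0094, 0.0051]
[0.042, -0.007, 0.0051]
[0.0424, -0.0046, 0.0051]
[0.0426, -0.0022, 0.0051]
[0.0426, 0.0002, 0.0051]
[0.0425, 0.0026, 0.0051]
turn/row [-0.   -0.   -3.25] dist 686.6445281902757 org [-339.37596479 -732.10519822] p [ 242.54653555 -575.71288651  230.92566294]
```

```bash
python3 -m pendant '{"travel":[[0.03,-0.03,0.003],[0.032,-0.028,0.003],[0.033,-0.027,0.003],[0.035,-0.025,0.003],[0.036,-0.023,0.003],[0.037,-0.021,0.003],[0.038,-0.018,0.003],[0.039,-0.016,0.003]],"angular":[[0,0,-3.25],[0,0,-3.25],[0,0,-3.25],[0,0,-3.25],[0,0,-3.25],[0,0,-3.25],[0,0,-3.25],[0,0,-3.25]],"gripper":[0.05,0.05,0.05,0.05,0.05,0.05,0.05,0.05]}' 30
python3 - <<'E'
from h import *
w=org2w(-259,-55); go(*w,120,n=8)
E
```

```text
time_s: 1.25
eef_pos: [370.9, -254.9, 205.6]
tcp_rot: [2.852, 1.307, 0.001]
ft_force: [2.1, -0.3, 0.0]
grip_width: 50.2
[0.0399, -0.0135, 0.0106]
[0.0405, -0.0112, 0.0106]
[0.0411, -0.0089, 0.0106]
[0.0415, -0.0066, 0.0106]
[0.0418, -0.0043, 0.0107]
[0.042, -0.002, 0.0107]
[0.042, 0.0004, 0.0107]
[0.042, 0.0027, 0.0107]
turn/row [ 0.03  0.02 -3.2 ] dist 347.04029772747333 org [-299.67968178 -388.8434343 ] p [ 370.85362337 -254.86755825  205.61946688]
```

```bash
python3 -m pendant '{"travel":[[0.04,-0.0135,0.008],[0.0405,-0.011,0.008],[0.041,-0.009,0.008],[0.0415,-0.0065,0.008],[0.042,-0.0045,0.01],[0.042,-0.002,0.01],[0.042,0.0005,0.01],[0.042,0.0025,0.01]],"angular":[[0,0,-3.2],[0,0,-3.2],[0,0,-3.2],[0,0,-3.2],[0,0,-3.2],[0,0,-3.2],[0,0,-3.2],[0,0,-3.2]],"gripper":[0.05,0.05,0.05,0.05,0.05,0.05,0.05,0.05]}'
python3 - <<'E'
from h import *
w=org2w(-259,-55); go(*w,10,n=8)
s=snapshot("wrist"); cv2.imwrite("pics/w1.png",s["frame"][:,:,::-1])
s=snapshot("top"); cv2.imwrite("pics/t1.png",s["frame"][:,:,::-1])
E
```

```text
time_s: 2.25
eef_pos: [502.0, 67.5, 131.9]
tcp_rot: [2.475, 1.921, 0.006]
ft_force: [0.0, 0.3, 0.0]
grip_width: 49.9
[-0.0014, -0.0003, 0.0152]
[-0.0014, -0.0003, 0.0152]
[-0.0014, -0.0003, 0.0152]
[-0.0014, -0.0003, 0.0152]
[-0.0014, -0.0002, 0.0152]
[-0.0014, -0.0002, 0.0152]
[-0.0014, -0.0002, 0.0152]
[-0.0014, -0.0002, 0.0152]
turn/row [0.07 0.02 0.1 ] dist 122.45157396141947 org [-257.67983094  -43.40403383] p [501.95464487  67.47525465 131.89412901]
```

View pics/w1.png

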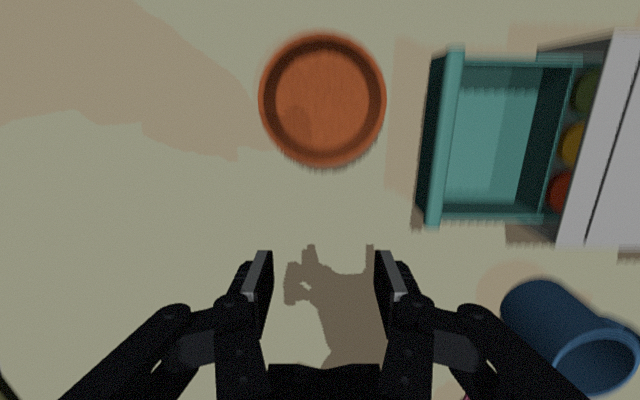

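View pics/t1.png

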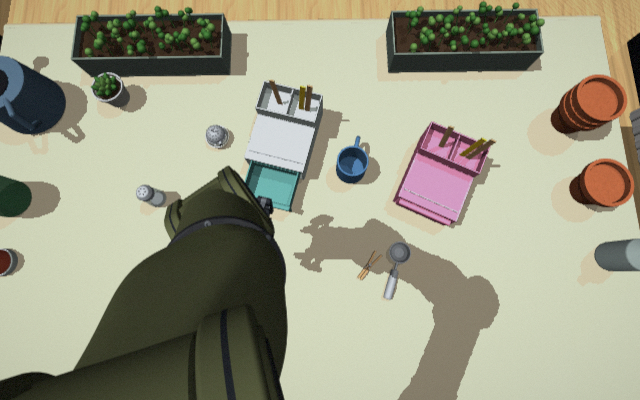

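The wrist view shows the saucer rim centred near (322,100), in line with the gap between the fingers (about 322). The lip runs from (460,48) to (438,225), and I'll use these points to check the poses.

```bash
python3 - <<'E'
from h import *
s=snapshot("wrist"); cv2.imwrite("pics/w2.png",cv2.resize(s["frame"][20:270,240:640,::-1],(800,500),interpolation=cv2.INTER_CUBIC))
for u,v,z in [(322,97,22),(258,97,22),(387,97,22),(464,50,60),(442,225,60)]:
    p=at(s,u,v,z); print((u,v),p,w2org(p))
print(read_state()["eef_pos"])
E
```

```text
(322, 97) [522.15947321 149.347604    22.        ] [-259.64788235   40.90162108]
(258, 97) [475.29708488 161.00665974  22.        ] [-307.92773831   39.86599107]
(387, 97) [569.92164866 137.46468711  22.        ] [-210.44102302   41.95713583]
(464, 50) [613.79979546 155.44267459  60.        ] [-172.81152137   70.81056555]
(442, 225) [585.80548027  41.83859587  60.        ] [-170.04073719  -46.15905076]
[501.86671423  69.30318231 131.77502806]
```

View pics/w2.png

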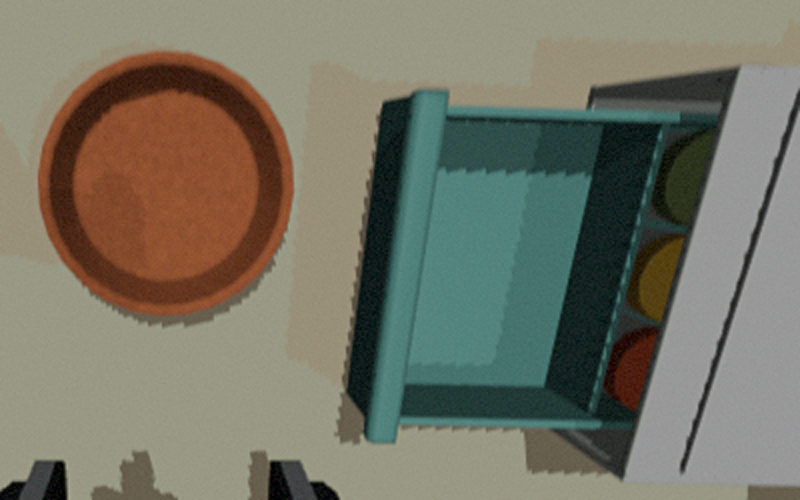

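```bash
python3 - <<'E'
from h import *
s=snapshot("wrist"); e=read_state(); R=Ro.from_rotvec(e["tcp_rot"]).as_matrix()
print(e["eef_pos"],e["tcp_rot"],e["joint_velocities"].round(3))
for d in [(0,0,0),(11,-25,-5),(11,25,-5),(-11,25,-5)]: print(d,proj(s,e["eef_pos"]+R@np.array(d)))
print(R.T@(s["T"][:3,3]-e["eef_pos"]), R.T@s["T"][:3,:3])
for u,v,z in [(322,97,22),(464,50,60),(442,225,60)]:
    p=at(s,u,v,z); print((u,v),p,w2org(p))
t=snapshot("top");sc=snapshot("scene")
# project wrist-derived saucer in others
for p in [(522,149,22),(519,136.5,22)]: print(proj(t,p),proj(sc,p),proj(s,p))
cv2.imwrite("pics/w3.png",s["frame"][200:400,150:500,::-1])
E
```

```text
[501.12180718  66.79805403 131.91794199] [2.47555794 1.92060927 0.00418876] [ 0.037 -0.015  0.031  0.025  0.003  0.006  0.001]
(0, 0, 0) [323.04910003 267.39757085]
(11, -25, -5) [271.40910172 252.59502729]
(11, 25, -5) [374.78966837 252.93006027]
(-11, 25, -5) [372.40750534 291.85312128]
[ 8.43866720e+01 -7.16633092e-02 -1.42619417e+02] [[ 3.44874356e-03  9.48285375e-01  3.17400304e-01]
 [ 9.99994000e-01 -3.37335927e-03 -7.87067946e-04]
 [ 3.24340235e-04  3.17401114e-01 -9.48291320e-01]]
(322, 97) [520.97562083 145.33798904  22.        ] [-259.73904178   36.72188322]
(464, 50) [612.56091999 151.19026341  60.        ] [-172.89212045   66.38209888]
(442, 225) [584.29433268  37.66485942  60.        ] [-170.40471101  -50.58298182]
[238.771737   234.64257311] [407.36228946 255.94887906] [322.11980054  91.68783461]
[244.14452908 235.84592064] [403.73550256 251.88664364] [322.34534295 109.4360028 ]
```

View pics/w3.png

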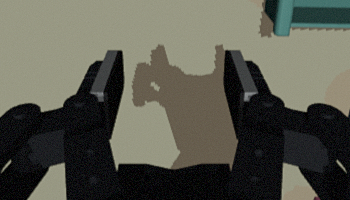

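```bash
python3 -m pendant '{"travel":[[-0.003,0,0.02],[-0.003,0,0.02],[-0.002,0,0.02],[-0.002,0,0.018],[0,0,0.015],[0,0,0.012],[0,0,0.01],[0,0,0.005]],"angular":[[0,0,0],[0,0,0],[0,0,0],[0,0,0],[0,0,0],[0,0,0],[0,0,0],[0,0,0]],"gripper":[0.05,0.05,0.05,0.05,0.05,0.05,0.05,0.05]}'
python3 - <<'E'
from h import *
w=org2w(-259,-55); go(*w,8,n=1)
s=snapshot("wrist"); cv2.imwrite("pics/w4.png",s["frame"][:,:,::-1])
s=snapshot("scene"); cv2.imwrite("pics/s4.png",cv2.resize(s["frame"][150:370,200:500,::-1],(800,587)))
print(read_state()["ft_force"])
E
```

```text
time_s: 3.55
eef_pos: [499.7, 41.8, 11.8]
tcp_rot: [2.49, 1.889, 0.002]
ft_force: [-0.7, 0.1, 0.3]
grip_width: 49.9
[0.0137, -0.006, 0.0036]
turn/row [ 0.79  0.49 -0.45] dist 15.422108154820364 org [-253.13189949  -68.75725093] p [499.69613457  41.81656355  11.76096573]
[ 0.02799733 -0.61096182 -0.22594532]
```

View pics/w4.png

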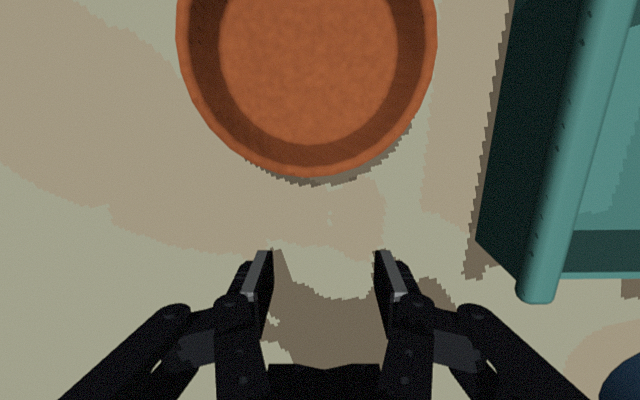

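View pics/s4.png

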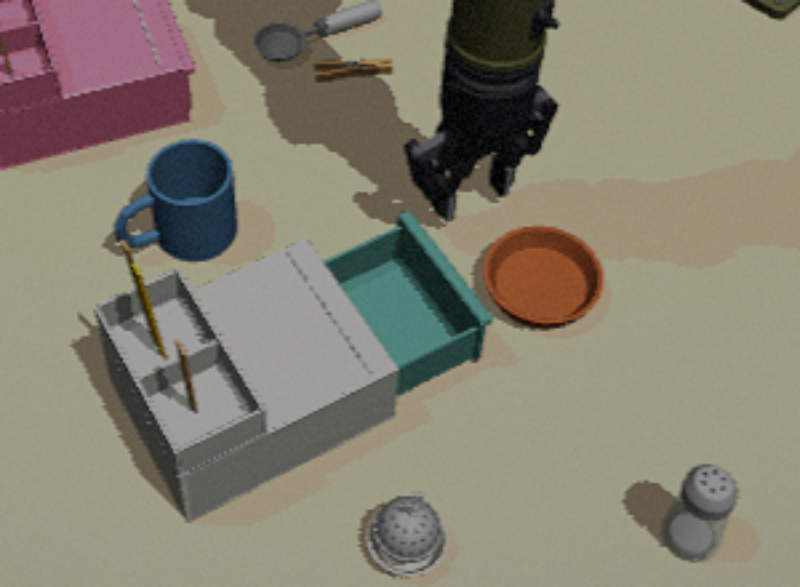

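```bash
python3 -m pendant '{"travel":[[0.005,-0.003,0.001],[0.006,-0.002,0.001],[0.006,0,0.001],[0.006,0,0],[0.006,0,0],[0.006,0,0],[0.006,0,0],[0,0,0]],"angular":[[0.4,0.2,-0.2],[0.4,0.2,-0.2],[0,0,0],[0,0,0],[0,0,0],[0,0,0],[0,0,0],[0,0,0]],"gripper":[0.05,0.05,0.05,0.05,0.05,0.05,0.05,0.05]}'
python3 - <<'E'
from h import *
w=org2w(-259,75); go(*w,8,n=8)
s=snapshot("wrist"); cv2.imwrite("pics/w5.png",s["frame"][:,:,::-1])
print(read_state()["ft_force"])
E
```

```text
time_s: 4.65
eef_pos: [506.7, 86.9, 9.6]
tcp_rot: [-2.494, -1.91, -0.001]
ft_force: [-0.4, -0.5, 0.3]
grip_width: 50.3
[0.0123, -0.0001, 0.0002]
[0.0123, -0.0001, 0.0002]
[0.0123, -0.0001, 0.0002]
[0.0123, -0.0001, 0.0002]
[0.0123, -0.0001, 0.0002]
[0.0123, -0.0001, 0.0002]
[0.0123, -0.0001, 0.0002]
[0.0123, -0.0001, 0.0002]
turn/row [ 0.   -0.    0.01] dist 98.3885483579723 org [-258.17992032  -23.3726782 ] p [506.72405505  86.93696126   9.56527956]
[0.65141135 0.06109547 0.43730047]
```

View pics/w5.png

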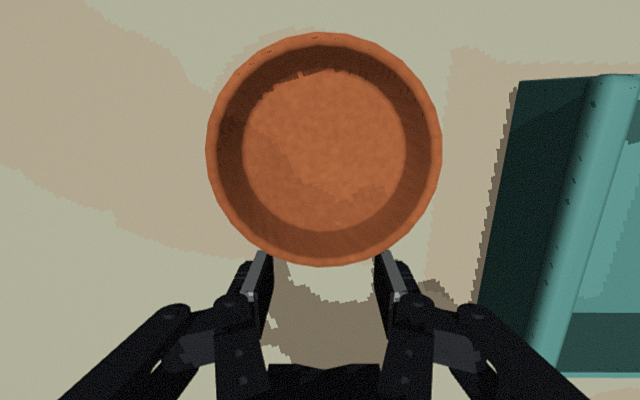

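The fingers are at the rim, with the saucer centred at (323,150) between the tips. Now I'll push.

```bash
python3 -m pendant '{"travel":[[0.006,0,0],[0.01,0,0],[0.014,0,0],[0.014,0,0],[0.014,0,0],[0.014,0,0],[0.012,0,0],[0.008,0,0]],"angular":[[0,0,0],[0,0,0],[0,0,0],[0,0,0],[0,0,0],[0,0,0],[0,0,0],[0,0,0]],"gripper":[0.05,0.05,0.05,0.05,0.05,0.05,0.05,0.05]}'
python3 - <<'E'
from h import *
w=org2w(-259,85); go(*w,8,n=8)
s=snapshot("wrist"); cv2.imwrite("pics/w6.png",s["frame"][:,:,::-1])
s=snapshot("scene"); cv2.imwrite("pics/s6.png",cv2.resize(s["frame"][150:370,200:500,::-1],(800,587)))
E
```

```text
time_s: 5.7
eef_pos: [531.6, 180.3, 9.3]
tcp_rot: [2.495, 1.908, -0.004]
ft_force: [-0.5, -1.9, 0.9]
grip_width: 50.2
[0.0015, -0.0, 0.0002]
[0.0015, -0.0, 0.0002]
[0.0015, -0.0, 0.0002]
[0.0015, -0.0, 0.0002]
[0.0015, -0.0, 0.0002]
[0.0015, -0.0, 0.0002]
[0.0015, -0.0, 0.0002]
[0.0015, -0.0, 0.0002]
turn/row [-0.01  0.02 -0.  ] dist 11.845710370483646 org [-258.62862058   73.23465415] p [531.62044902 180.28227483   9.32648732]
```

View pics/w6.png

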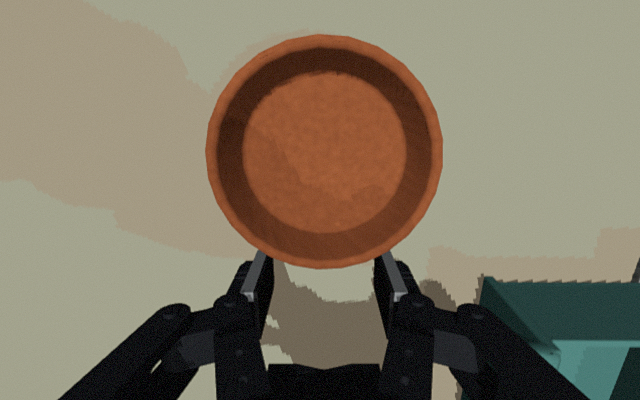

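View pics/s6.png

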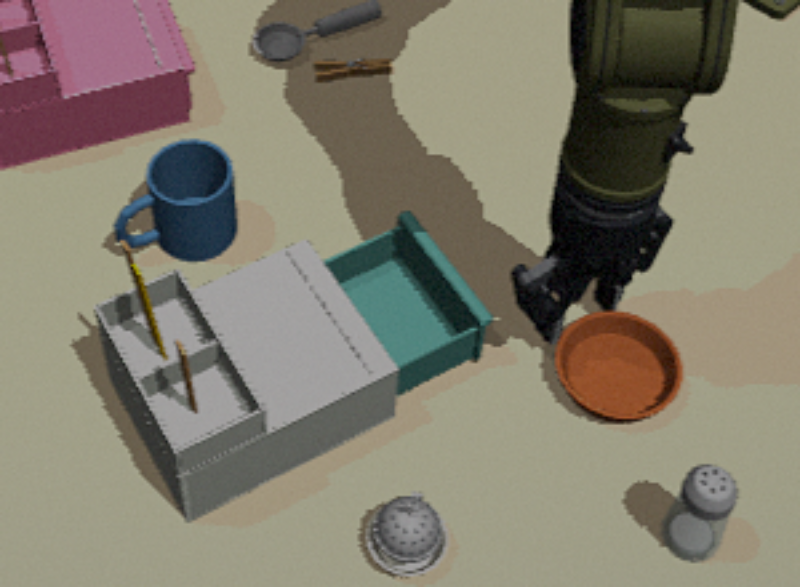

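The saucer is now at about y=128 in the organiser frame, and nothing else has moved. I'll push 12 mm more for margin, then back off and rise.

```bash
python3 -m pendant '{"travel":[[0.006,0,0],[0.005,0,0],[0,0,0],[-0.008,0,0],[-0.015,0,0],[-0.015,0,0],[-0.01,0,-0.01],[0,0,-0.03]],"angular":[[0,0,0],[0,0,0],[0,0,0],[0,0,0],[0,0,0],[0,0,0],[0,0,0],[0,0,0]],"gripper":[0.05,0.05,0.05,0.05,0.05,0.05,0.05,0.05]}'
python3 -m pendant '{"travel":[[0,0,-0.04],[0,0,-0.04],[0,0,-0.04],[-0.01,0,-0.02],[-0.02,0,0],[-0.02,0,0],[-0.01,0,0],[0,0,0]],"angular":[[0,0,0],[0,0,0],[0,0,0],[0,0,0],[0,0,0],[0,0,0],[0,0,0],[0,0,0]],"gripper":[0.05,0.05,0.02,0,0,0,0,0]}'
python3 - <<'E'
from h import *
s=snapshot("wrist"); cv2.imwrite("pics/w7.png",s["frame"][:,:,::-1])
s=snapshot("scene"); cv2.imwrite("pics/s7.png",cv2.resize(s["frame"][150:370,200:500,::-1],(800,587)))
s=snapshot("top"); cv2.imwrite("pics/t7.png",cv2.resize(s["frame"][70:270,110:370,::-1],(780,600)))
E
```

```text
time_s: 6.8
eef_pos: [519.4, 138.9, 49.0]
tcp_rot: [-2.498, -1.905, 0.011]
ft_force: [1.4, -0.1, -0.4]
grip_width: 50.3
time_s: 7.8
eef_pos: [501.4, 72.0, 196.7]
tcp_rot: [2.501, 1.896, -0.01]
ft_force: [0.9, 0.5, 0.5]
grip_width: -0.0
```

View pics/w7.png

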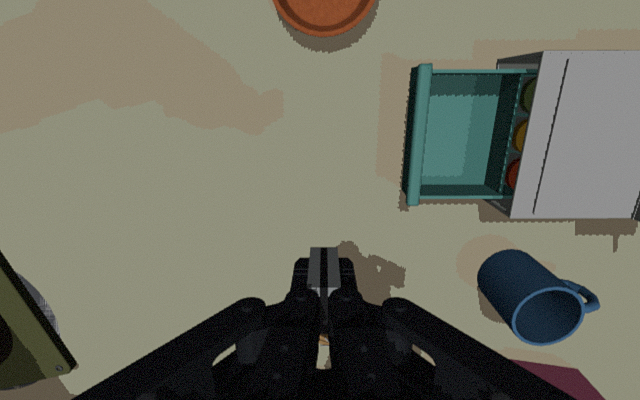

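View pics/s7.png

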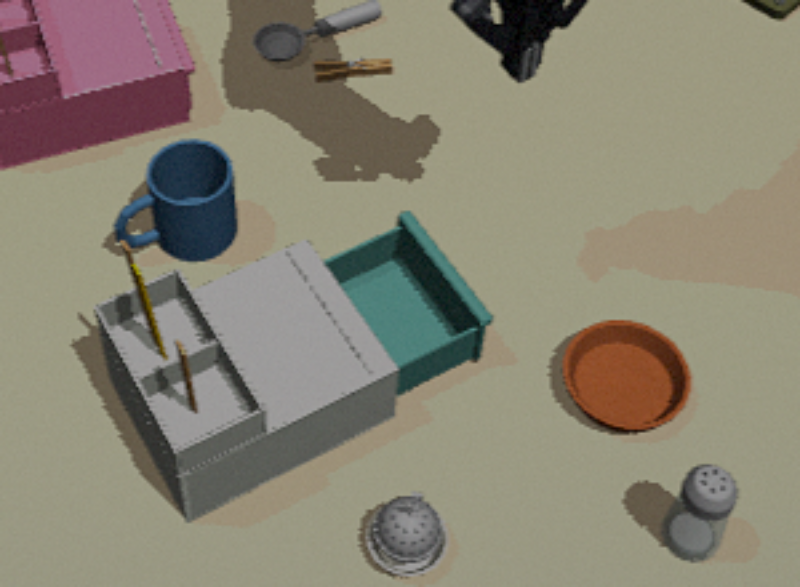

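View pics/t7.png

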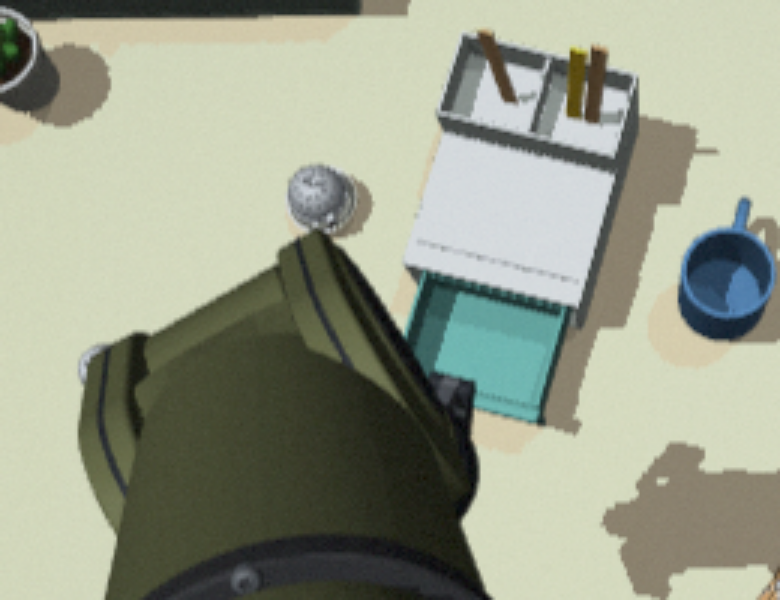

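In the scene view the saucer rim is centred near (627,374) in the crop, standing flat. In the wrist view the lip's rear edge runs from (431,68) to (421,203).

```bash
python3 - <<'E'
from h import *
sc=snapshot("scene"); f=lambda u,v,z:at(sc,200+u/2.667,150+v/2.667,z)
for n,q in {"saucer":f(627,374,22),"lipR":f(401,219,60),"lipL":f(481,323,60)}.items(): print(n,q,w2org(q))
s=snapshot("wrist"); e=read_state(); print(e["eef_pos"],w2org(e["eef_pos"]))
for u,v,z in [(431,68,60),(421,203,60),(552,52,70),(512,216,70)]:
    p=at(s,u,v,z); print((u,v),p,w2org(p))
cv2.imwrite("pics/w8.png",cv2.resize(s["frame"][40:240,380:640,::-1],(780,600),interpolation=cv2.INTER_CUBIC))
E
```

```text
saucer [550.0477954  244.19776716  22.        ] [-257.60387781  139.74560932]
lipR [583.98877893  34.94293524  60.        ] [-169.98591636  -53.28979644]
lipL [615.47910773 147.35375158  60.        ] [-169.07012925   63.44491893]
[502.32043391  74.44794495 197.21510021] [-259.15500243  -36.57936676]
(431, 68) [613.10574053 147.28107336  60.        ] [-171.3414123    62.75251206]
(421, 203) [585.37488502  34.0558982   60.        ] [-168.4157296   -53.78237979]
(552, 52) [701.75524006 133.97210092  70.        ] [-82.30371448  73.15207359]
(512, 216) [660.93456662   3.82729665  70.        ] [-87.57377833 -63.14254804]
```

View pics/w8.png

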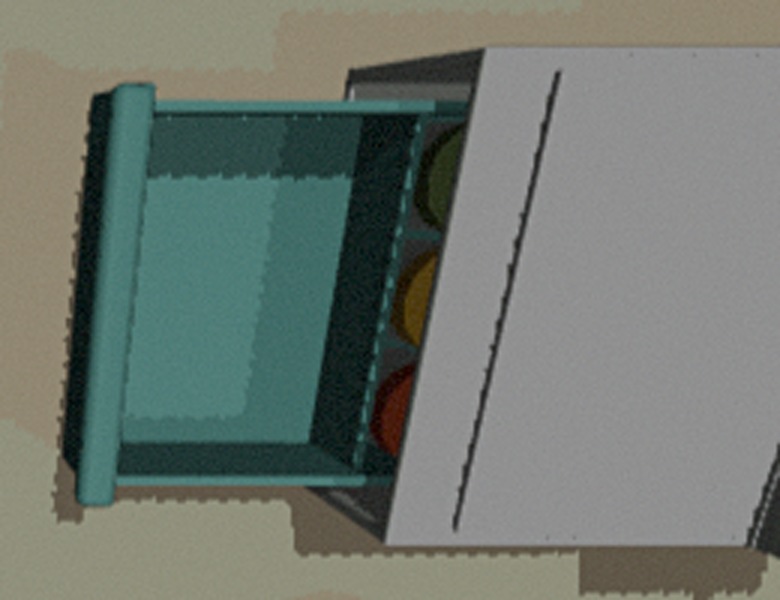

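```bash
python3 - <<'E'
from h import *
w=org2w(-130,5); go(*w,130,n=8)
E
```

```text
[0.0053, 0.0161, 0.0084]
[0.0053, 0.0161, 0.0084]
[0.0053, 0.0161, 0.0084]
[0.0053, 0.0161, 0.0084]
[0.0053, 0.0161, 0.0084]
[0.0052, 0.0161, 0.0084]
[0.0052, 0.0161, 0.0084]
[0.0052, 0.0161, 0.0084]
turn/row [-0.    0.04 -0.04] dist 151.4190479699171 org [-259.15500243  -36.57936676] p [502.32043391  74.44794495 197.21510021]
```

```bash
python3 -m pendant '{"travel":[[0.005,0.016,0.008],[0.006,0.018,0.008],[0.006,0.018,0.009],[0.006,0.018,0.009],[0.006,0.018,0.009],[0.005,0.016,0.009],[0.005,0.014,0.009],[0.003,0.01,0.006]],"angular":[[0,0,0],[0,0,0],[0,0,0],[0,0,0],[0,0,0],[0,0,0],[0,0,0],[0,0,0]],"gripper":[0,0,0,0,0,0,0,0]}'
python3 - <<'E'
from h import *
w=org2w(-130,5); go(*w,80,n=1)
s=snapshot("wrist"); cv2.imwrite("pics/w9.png",s["frame"][:,:,::-1])
s=snapshot("scene"); cv2.imwrite("pics/s9.png",cv2.resize(s["frame"][150:370,200:500,::-1],(800,587)))
E
```

```text
time_s: 9.05
eef_pos: [641.2, 88.6, 127.2]
tcp_rot: [2.49, 1.914, -0.003]
ft_force: [0.1, 0.1, 0.1]
grip_width: -0.2
[-0.0084, -0.0011, 0.0472]
turn/row [-0.02  0.1   0.29] dist 47.93057747691722 org [-128.88641081   13.46409815] p [641.15262849  88.58569899 127.16417304]
```

View pics/w9.png

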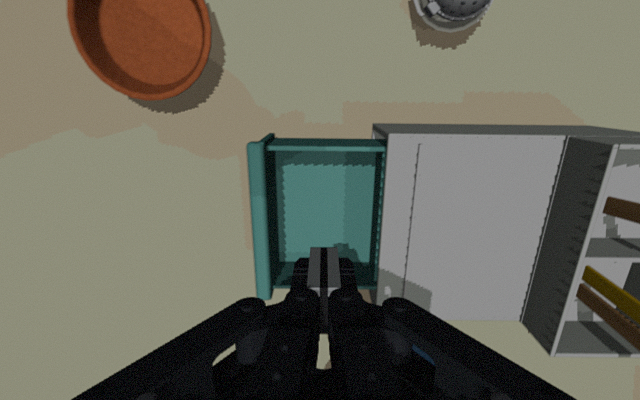

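View pics/s9.png

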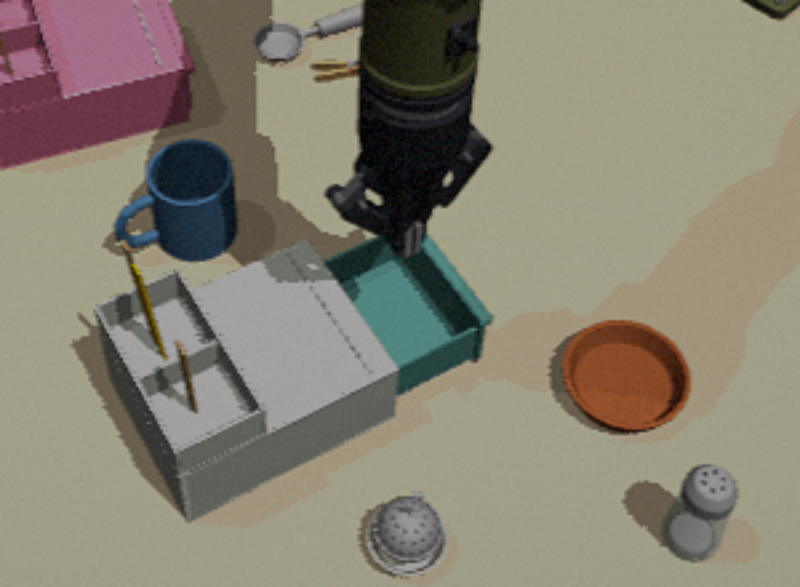

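The fingers (col 325) are between the lip (272) and the organiser face (380). I'll descend partway and check.

```bash
python3 -m pendant '{"travel":[[-0.002,0,0.008],[-0.002,0,0.01],[-0.002,0,0.01],[0,0,0.01],[0,0,0.01],[0,0,0.006],[0,0,0.004],[0,0,0]],"angular":[[0,0,0],[0,0,0],[0,0,0],[0,0,0],[0,0,0],[0,0,0],[0,0,0],[0,0,0]],"gripper":[0,0,0,0,0,0,0,0]}'
python3 - <<'E'
from h import *
w=org2w(-130,5); go(*w,32,n=1)
s=snapshot("wrist"); cv2.imwrite("pics/w10.png",s["frame"][:,:,::-1])
s=snapshot("scene"); cv2.imwrite("pics/s10.png",cv2.resize(s["frame"][180:330,280:430,::-1],(600,600)))
E
```

```text
time_s: 10.15
eef_pos: [637.6, 81.9, 65.1]
tcp_rot: [2.491, 1.915, -0.005]
ft_force: [0.6, 0.4, -0.5]
grip_width: 0.4
[-0.001, 0.0006, 0.0331]
turn/row [-0.12  0.16  0.3 ] dist 33.15565942058872 org [-130.54164432    6.10353567] p [637.62544102  81.9166191   65.13286257]
```

View pics/w10.png

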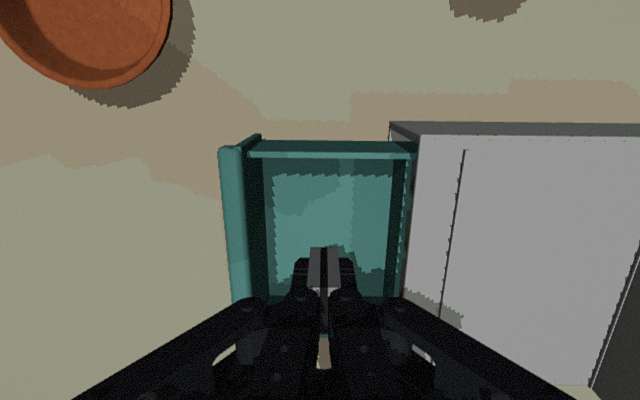

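View pics/s10.png

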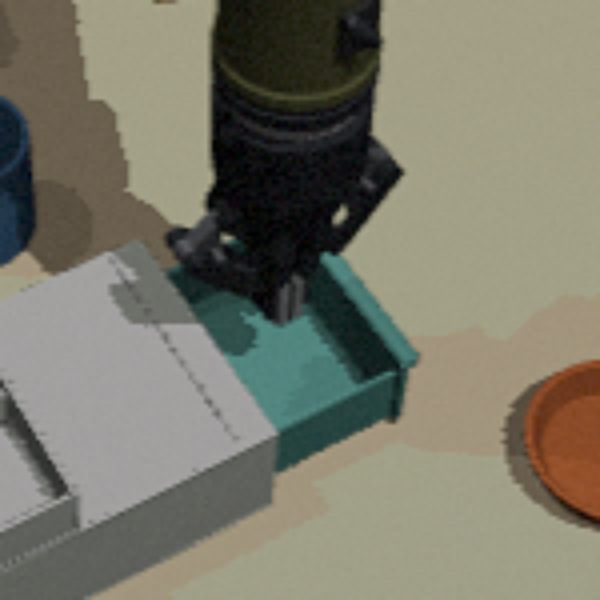

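```bash
python3 -m pendant '{"travel":[[0,-0.002,0.003],[0,-0.002,0.004],[0,-0.002,0.005],[0,-0.002,0.005],[0,0,0.005],[0,0,0.003],[0,0,0.002],[0,0,0]],"angular":[[0,0,0],[0,0,0],[0,0,0],[0,0,0],[0,0,0],[0,0,0],[0,0,0],[0,0,0]],"gripper":[0,0,0,0,0,0,0,0]}'
python3 - <<'E'
from h import *
w=org2w(-150,5); go(*w,38,n=1)
s=snapshot("wrist"); cv2.imwrite("pics/w11.png",s["frame"][:,:,::-1])
s=snapshot("scene"); cv2.imwrite("pics/s11.png",cv2.resize(s["frame"][180:330,280:430,::-1],(600,600)))
E
```

```text
time_s: 11.25
eef_pos: [630.0, 84.2, 37.1]
tcp_rot: [2.49, 1.914, -0.003]
ft_force: [-0.1, -0.0, -1.0]
grip_width: -0.2
[-0.0013, -0.0115, -0.0009]
turn/row [-0.04  0.11  0.29] dist 11.55693379560664 org [-138.55657592    6.34171365] p [629.95334752  84.24789311  37.09968422]
```

View pics/w11.png

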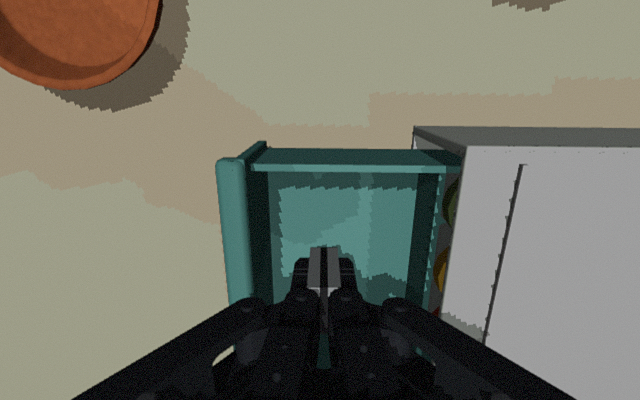

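View pics/s11.png

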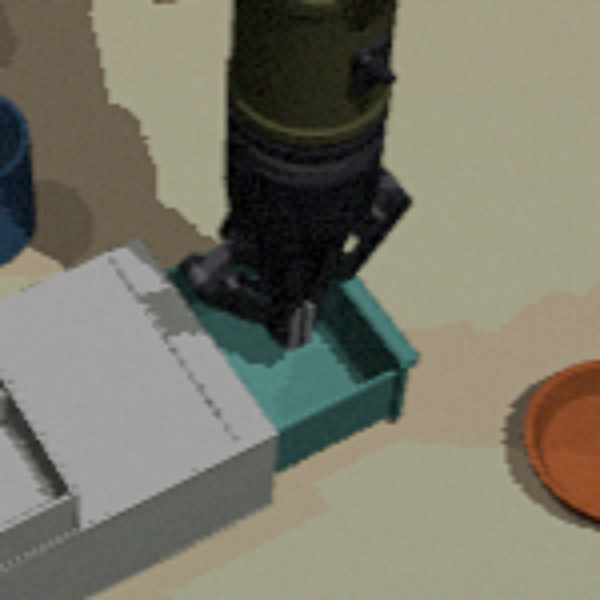

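```bash
python3 -m pendant '{"travel":[[0,-0.003,0],[0,-0.004,0],[0,-0.004,0],[0,-0.004,0],[0,-0.004,0],[0,-0.004,0],[0,-0.004,0],[0,-0.004,0]],"angular":[[0,0,0],[0,0,0],[0,0,0],[0,0,0],[0,0,0],[0,0,0],[0,0,0],[0,0,0]],"gripper":[0,0,0,0,0,0,0,0]}'
python3 - <<'E'
from h import *
w=org2w(-210,5); go(*w,38,n=8)
s=snapshot("wrist"); cv2.imwrite("pics/w12.png",s["frame"][:,:,::-1])
E
```

```text
time_s: 12.35
eef_pos: [599.8, 92.7, 38.0]
tcp_rot: [2.489, 1.912, 0.002]
ft_force: [0.4, -0.1, -0.5]
grip_width: 0.1
[-0.0002, -0.005, -0.0]
[-0.0002, -0.005, -0.0]
[-0.0002, -0.005, -0.0]
[-0.0002, -0.005, -0.0]
[-0.0002, -0.005, -0.0]
[-0.0002, -0.005, -0.0]
[-0.0002, -0.005, -0.0]
[-0.0002, -0.005, -0.0]
turn/row [0.02 0.   0.03] dist 40.12635959877639 org [-169.90327409    6.54184017] p [599.75573774  92.65978355  38.00589487]
```

View pics/w12.png

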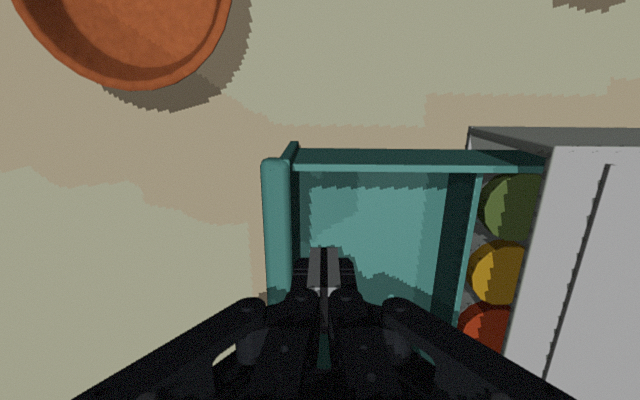

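The lip's rear edge (292) now touches the finger's side (295), and more of the tins shows. I'll keep pulling.

```bash
python3 -m pendant '{"travel":[[0,-0.004,0],[0,-0.005,0],[0,-0.005,0],[0,-0.005,0],[0,-0.005,0],[0,-0.004,0],[0,-0.003,0],[0,-0.003,0]],"angular":[[0,0,0],[0,0,0],[0,0,0],[0,0,0],[0,0,0],[0,0,0],[0,0,0],[0,0,0]],"gripper":[0,0,0,0,0,0,0,0]}'
python3 - <<'E'
from h import *
w=org2w(-215,5); go(*w,38,n=8)
s=snapshot("wrist"); cv2.imwrite("pics/w13.png",s["frame"][:,:,::-1])
E
```

```text
time_s: 13.4
eef_pos: [564.2, 102.5, 38.0]
tcp_rot: [2.489, 1.913, 0.002]
ft_force: [1.5, -0.2, -1.3]
grip_width: 0.3
[-0.0002, -0.001, 0.0]
[-0.0002, -0.001, 0.0]
[-0.0002, -0.001, 0.0]
[-0.0002, -0.001, 0.0]
[-0.0002, -0.001, 0.0]
[-0.0002, -0.001, 0.0]
[-0.0002, -0.001, 0.0]
[-0.0002, -0.001, 0.0]
turn/row [0.02 0.   0.04] dist 8.43046826093104 org [-206.75202743    6.74424643] p [564.2491517  102.5164533   38.03671472]
```

View pics/w13.png

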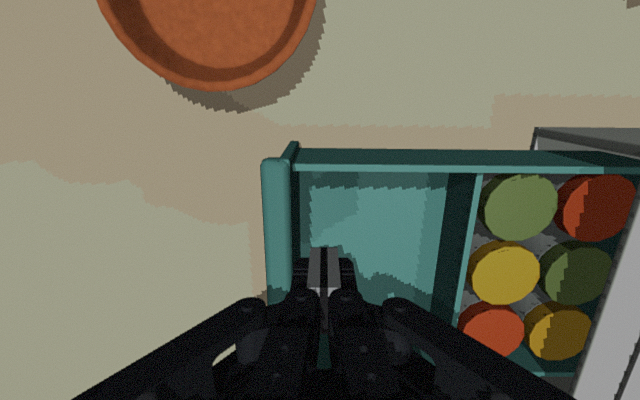

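The drawer follows and all six tins are showing. I'll creep on to the stop with small steps.

```bash
python3 -m pendant '{"travel":[[0,-0.002,0],[0,-0.002,0],[0,-0.002,0],[0,-0.002,0],[0,-0.002,0],[0,-0.002,0],[0,-0.002,0],[0,-0.002,0]],"angular":[[0,0,0],[0,0,0],[0,0,0],[0,0,0],[0,0,0],[0,0,0],[0,0,0],[0,0,0]],"gripper":[0,0,0,0,0,0,0,0]}'
python3 - <<'E'
from h import *
w=org2w(-215,5); go(*w,38,n=8)
for i in range(3): print(read_state()["ft_force"])
E
```

```text
time_s: 14.45
eef_pos: [555.6, 104.9, 38.3]
tcp_rot: [2.486, 1.904, 0.02]
ft_force: [4.5, -1.7, -4.4]
grip_width: 0.0
[-0.0002, 0.0001, 0.0]
[-0.0002, 0.0001, 0.0]
[-0.0002, 0.0001, 0.0]
[-0.0002, 0.0001, 0.0]
[-0.0002, 0.0001, 0.0]
[-0.0002, 0.0001, 0.0]
[-0.0002, 0.0001, 0.0]
[-0.0002, 0.0001, 0.0]
turn/row [ 0.11 -0.03  0.01] dist 1.966537741483231 org [-215.70949184    6.80706411] p [555.62152091 104.92562364  38.31370578]
[ 4.47595192 -1.72193131 -4.37616761]
[ 4.47595192 -1.72193131 -4.37616761]
[ 4.47595192 -1.72193131 -4.37616761]
```

```bash
python3 -m pendant '{"travel":[[0,-0.003,0],[0,-0.004,0],[0,-0.004,0],[0,-0.004,0],[0,-0.004,0],[0,-0.004,0],[0,-0.004,0],[0,-0.004,0]],"angular":[[0,0,0],[0,0,0],[0,0,0],[0,0,0],[0,0,0],[0,0,0],[0,0,0],[0,0,0]],"gripper":[0,0,0,0,0,0,0,0]}'
python3 - <<'E'
from h import *
w=org2w(-200,5); go(*w,38,n=1)
s=snapshot("wrist"); cv2.imwrite("pics/w14.png",s["frame"][:,:,::-1])
s=snapshot("scene"); cv2.imwrite("pics/s14.png",cv2.resize(s["frame"][150:370,200:500,::-1],(800,587)))
E
```

```text
time_s: 15.45
eef_pos: [556.5, 104.8, 39.3]
tcp_rot: [2.475, 1.863, 0.086]
ft_force: [8.3, -3.4, -1.9]
grip_width: -0.1
[-0.0018, 0.0147, 0.0023]
turn/row [ 3.88 -1.05 -0.85] dist 15.007936375297065 org [-214.82187044    6.93602791] p [556.51190312 104.8173511   39.34242577]
```

View pics/s14.png

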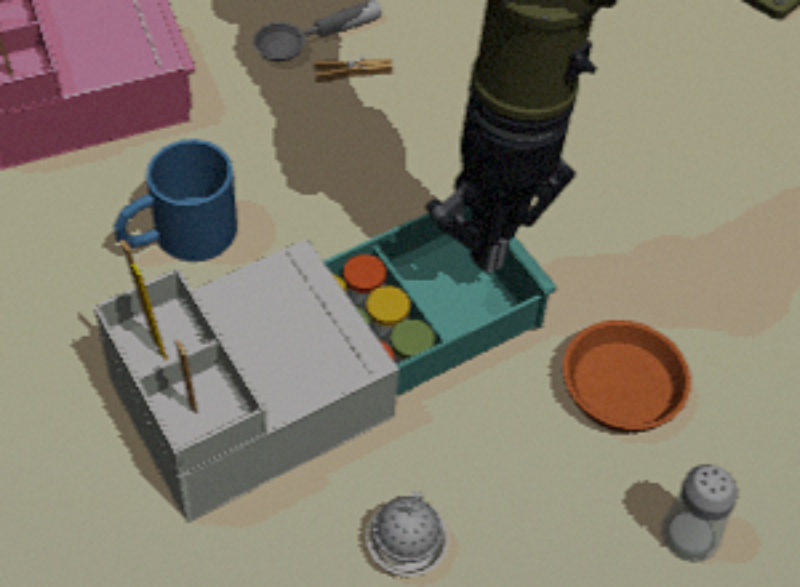

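The drawer is hard against its stop: the TCP no longer moves and the tool tilts 4°. I'll ease off the lip, straighten the tool and lift out.

```bash
python3 -m pendant '{"travel":[[0,0.003,0],[0,0.004,0],[0,0.004,0],[0,0.003,0],[0,0,0],[0,0,-0.006],[0,0,-0.01],[0,0,-0.015]],"angular":[[1.5,0,0],[1.5,0,0],[1,0,0],[0,0,0],[0,0,0],[0,0,0],[0,0,0],[0,0,0]],"gripper":[0,0,0,0,0,0,0,0]}'
python3 -m pendant '{"travel":[[0,0,-0.02],[0,0,-0.025],[0,0,-0.03],[0,0,-0.03],[-0.02,0,-0.02],[-0.04,0,0],[-0.05,0,0],[-0.04,0,0]],"angular":[[0,0,0],[0,0,0],[0,0,0],[0,0,0],[0,0,0],[0,0,0],[0,0,0],[0,0,0]],"gripper":[0,0,0,0,0,0,0,0]}'
python3 - <<'E'
from h import *
s=snapshot("scene"); cv2.imwrite("pics/s15.png",cv2.resize(s["frame"][150:370,200:500,::-1],(800,587)))
s=snapshot("top"); cv2.imwrite("pics/t15.png",s["frame"][:,:,::-1])
print(read_state()["ft_force"])
E
```

```text
time_s: 16.55
eef_pos: [565.3, 100.1, 71.5]
tcp_rot: [-2.494, -1.882, -0.006]
ft_force: [1.2, -0.5, 0.1]
grip_width: 0.0
time_s: 17.55
eef_pos: [527.1, -44.4, 209.2]
tcp_rot: [-2.489, -1.898, -0.027]
ft_force: [0.8, 0.4, 0.2]
grip_width: -0.0
[ 1.05540818  0.03309574 -0.57777504]
```

View pics/s15.png

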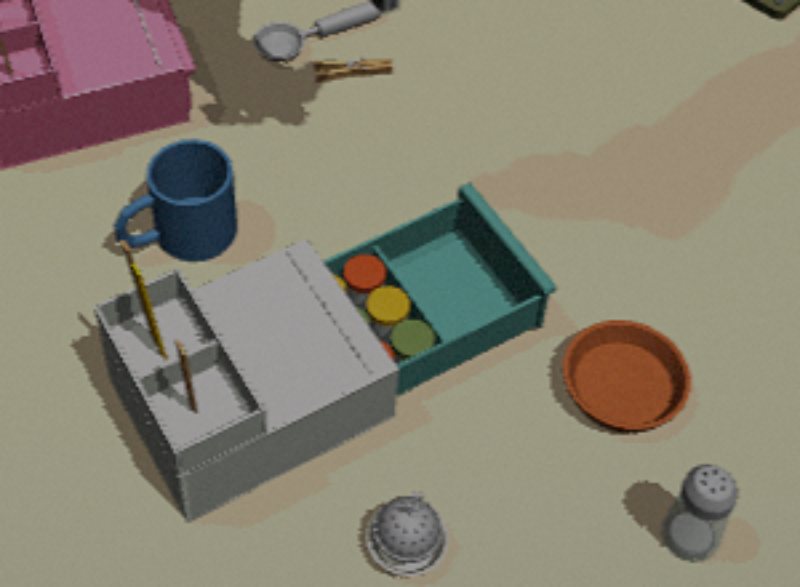

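View pics/t15.png

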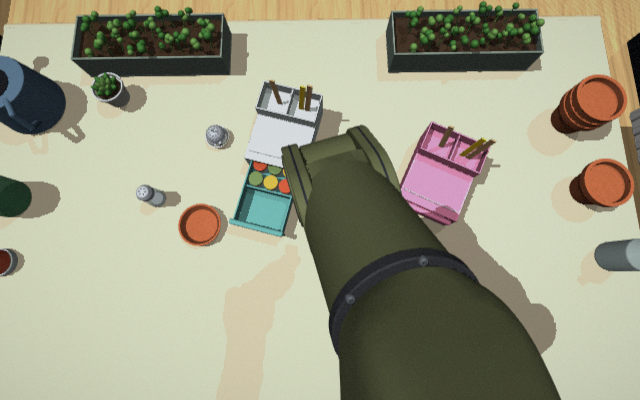

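The drawer is fully out, the saucer is still at crop (627,374), and the other things haven't moved. I'll check the numbers before handing in.

```bash
python3 - <<'E'
from h import *
sc=snapshot("scene"); t=snapshot("top"); f=lambda u,v,z:at(sc,200+u/2.667,150+v/2.667,z)
L=[(f(543,293,60)+f(463,190,60))/2, f(627,374,22), (f(397,366,70)+f(307,243,70))/2]
for q in L: print(w2org(q))
print("sep",w2org(L[0])-w2org(L[2]), "saucer rel lip mid", w2org(L[1])-w2org(L[0]))
q=at(t,200,225,22); l=(at(t,233,224,60)+at(t,286,233,60))/2; print("top",w2org(q),w2org(l))
E
```

```text
[-228.78743291    5.47241518]
[-257.60387781  139.74560932]
[-88.48913424   2.69858723]
sep [-140.29829867    2.77382795] saucer rel lip mid [-28.8164449  134.27319414]
top [-260.35172588  134.43229992] [-236.94664778   -9.02189919]
```

The drawer measures about 140 mm out, and the saucer is at least 134 mm to the side of the middle line. I'll let it settle briefly and hand in.

```bash
python3 -m pendant '{"travel":[[0,0,0],[0,0,0],[0,0,0],[0,0,0],[0,0,0],[0,0,0],[0,0,0],[0,0,0]],"angular":[[0,0,0],[0,0,0],[0,0,0],[0,0,0],[0,0,0],[0,0,0],[0,0,0],[0,0,0]],"gripper":[0,0,0,0,0,0,0,0]}'
python3 -c "
from station import *
print(job_done())"
```

```text
time_s: 18.75
eef_pos: [528.8, -38.0, 209.7]
tcp_rot: [-2.482, -1.905, -0.032]
ft_force: [-0.4, -0.5, -0.1]
grip_width: 0.1
the job is handed in; nothing more can be done
None
```

The saucer is out of the drawer's path and the drawer is out to its stop. I handed the job in at about 19 s of the 51 s allowed; no verdict was reported.

- **Saucer:** I pushed it about 105 mm towards the organiser's +y side with both fingertips on its rim. It now lies flat at y of about 134 to 140 mm, where 113 mm was needed.
- **Drawer:** I hooked the closed fingertips behind the lip and drew it out in small steps until the fingers stopped moving. The wrist force read up to about 9 N against the stop. In the scene camera it measures about 140 mm out.
- **End state:** The gripper is clear, about 210 mm above the sill. The shaker, infuser, mug, peg and spoon showed no visible shift in the pictures.

The cameras did not fully agree. Their position readings differed by 5 to 15 mm, including about 14 mm sideways on the lip's middle in the last check. By any of them the saucer is more than 15 mm beyond the limit.

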